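Slide the finished case down the free lane of the holding rack

TASK

Push the loose wooden case sitting on the front of the holding rack down the rack's free lane until it is fully home, square against the rubber-faced stop. Its sides are freshly polished and the rails are bare steel: neither the case nor the robot may touch a guide rail. Slide the case flat along the deck with the fingertips, never lifting or tipping it, and leave the stored case and everything else on the bench where they are.

Things in the scene. Friction and masses are not known exactly. Their poses are not given: they have to be found in the camera images.
- case: the case to push: a closed box of polished dark wood, 110 mm long (its x), 90 mm wide (y), 50 mm high, 0.3 to 0.65 kg, with flush brass fittings. Origin: centre of its underside. It starts loose on the open front part of the rack's deck, before the lane mouths, its x towards the stop but up to 0.3 rad off the lanes. It slides with plain friction and stays where it is left
- stored_case: an identical case already stored, home in the other lane; it stays where it is
- free_pad: flush cork inlay (70 x 60 mm, seen only, cannot be felt) in the deck at the end of the free lane. Its origin, at deck height on that lane's centre line, is where the case's origin stands when the case is home (1.5 mm short of touching the stop); its x points down the lane to the stop
- rack: two-lane rack fixed on the bench: grey steel deck 450 (x) x 270 (y) x 6 mm; origin under the deck's centre, on the bench top; x points down the lanes. Deck open from x = -225 to -28 mm, then three rails along x, 14 mm high, up to a stop bar 34 mm high, its rubber face at x = 180 mm. Lanes centred on y = +59 and -59 mm, 108 mm wide between rails: 9 mm free each side of a centred case
- rail_left: guide rail at rack y = +118 mm: steel bar 10 mm wide, 14 mm high above the deck (its top 20 mm above the bench top), from rack x = -28 to 184 mm; its origin is on the deck at rack x = 0, its axes are the rack's
- rail_mid: the same rail at rack y = 0, between the lanes
- rail_right: the same rail at rack y = -118 mm
- loupe: bystander: small black eye loupe, 28 mm across and 32 mm high, standing in the occupied lane in front of the stored case; origin centre of underside
- polish_tin: bystander: round aluminium tin, 60 mm across, 45 mm high, on the bench behind the rack's stop bar; origin centre of underside
- oil_bottle: bystander: small amber bottle, 32 mm across, 75 mm high, on the bench beside rail_right; origin centre of underside
- hammer: bystander: hammer 220 mm long lying on the bench to the left of the rack
- screwdriver: bystander: screwdriver 170 mm long lying to the right of the rack
- brush: bystander: brush 180 mm long lying to the right of the rack
- bench_block: bystander: square steel block 70 x 70 x 22 mm on the bench at the left
- ring_gauge: bystander: brass ring 44 mm across, 20 mm high, beyond the rack
Not all that is in view belongs to the job. Leave any pink look-alike of the case alone.

How it is judged:
By the outcome, as a careful person would: the job done as asked, in the order asked, and still so for the second after the job is handed in, with the robot touching nothing.
It also fails if it takes over 54 s, if anything falls off the work surface, if the arm or the gripper's body presses on something with over 40 N, if the wrist force passes 120 N, or if a joint passes its speed limit or range.

ROBOT

A 7-joint arm with a two-finger parallel gripper is mounted at the origin on the work surface. World frame = base frame: x ahead of the robot, y to its left, z up, the work surface at z = 0. Lengths are in m, angles in rad, forces in N, time in s.
With the tool pointing down it reaches from about 0.35 to 0.9 m from the base axis. Payload 8.1 kg.
Tool frame: the origin (TCP) lies midway between the tips of the shut fingers; the grasp point (between the pads) lies 19 mm behind it; z points along the fingers, y is the line along which they close (so a half turn about z gives the same grasp; the last joint's range is limited). The gripper opens to 92 mm and grips with 3 to 60 N. Pads are 19 mm wide; open, the fingers measure 130 mm over their backs; the gripper's body (75 mm by 190 mm) begins 47 mm behind the grasp point.
Start: joints at [-1.434, 0.434, 0.025, 1.573, -0.012, 1.134, -0.075], TCP at [0.148, 0.607, 0.194] pointing down, gripper open.
Joint ranges: [-2.62, 2.62], [-0.44, 2.09], [-1.27, 1.32], [0.08, 2.57], [-1.32, 4.46], [0.12, 2], [-2.74, 2.74]. Speed limits (rad/s): [2.22, 2.22, 3.01, 3.01, 3.14, 3.14, 3.14].

INTERFACE

Orientations are given as a rotation vector (axis times angle).
In Python, from cell import arm gives the robot as it stands.
- The arm moves only by the tool move_arm, never from a script. Its argument "motion" is a list of rows, each an object of numbers: "tx", "ty", "tz": the shift along the tool's x, y, z normalised to -1 to 1, where 1 is 1000 mm; "twist": the turn about the tool's z normalised to -1 to 1, where 1 is pi/2 rad. In form: [{"tx": .., "ty": .., "tz": .., "twist": ..}, ...]. A call has 1 to 12 rows; each row shifts and turns the commanded pose from where the row before left it, along the tool's axes as they then stand; what a row does not reach is not made up. A row lasts 1/10 s, in which the tool goes at most 50 mm and 8.59 degrees, less where a joint would pass 70% of its speed; a pose out of reach is approached as far as the arm can. A call with a number of a shift or a turn outside -1 to 1 is refused whole. A call with a gripper value outside its range is refused whole. "gripper" is the gripper's target within -1 to 1 (shut at 1, half-way at 0, fully open at -1), set as the call begins (left out, the last holds). The fingers move at their own pace and stop on an object; "squeeze" is the grip in N (left out, the last holds). Time passes only in rows, so rows that do not move let the fingers close. It gives the time, the measured TCP pose, the force, the opening and the grip force at its end, in the units of the state.
- arm.observe(): the state, without advancing time (a new reading comes with each control period).
- arm.get_image(name): name is "scene" or "side" or "wrist"; returns the picture (480x640x3 uint8, red, green, blue); there is no depth.
- arm.calibration(name): a dict with "K" (3x3 intrinsics, pixels), "T" (4x4, takes a point from camera to world coordinates). Camera axes: x right, y down, z forward; pixel columns grow to the right and rows downward; lengths in m; the calibration is good to about 2 mm. The wrist camera is an equidistant fisheye: a pixel r from the principal point sees the ray r / f radians off the axis. A picture is of the moment at which its call begins: read the wrist's pose just before it. calibration takes no time and is no camera call; for the wrist camera it gives the pose at the moment of the call.
- arm.sign_off(): hands the job in; it is judged then, once.
Trained networks look in the newest picture that a camera, given by its name, has taken for a name from the list of things; names that differ only in an ending like _2 or _b are one class to them, and where a whole thing is asked for, a point or a joint stands for the part that bears it (a point fixed in the world has none). Each returns a list of dicts, best first, with "conf" (0 to 1); they miss things now and then, are a little off and sometimes report something else, mostly with a low value. They report only what shows in the picture. A call takes as long as a camera call. They do not tell look-alikes from the thing itself.
- arm.look_for(camera, query): "point" ([column, row] as shares, 0 to 1, of the picture: columns of its width, rows of its height, amid what is visible of it).
- arm.regions_of(camera, query): "region" (480x640 bool, what is visible of it) and "point" ([column, row] as shares, 0 to 1, of the picture: columns of its width, rows of its height, amid what is visible of it).
- arm.place_of(camera, query): "point" ([column, row] as shares, 0 to 1, of the picture: columns of its width, rows of its height: a listed point, or the origin of a listed thing).
The state is a dict: "clock": time; "joints": joint angles; "dq": joint speeds; "joint_efforts": joint torques, N m; "position": TCP position; "ee_rot": TCP orientation; "force": force on the tool from outside, world axes, zero at the start; "ft_torque": the same for the moment, N m; "width": opening from 0.0 (shut) to 1.0 (fully open); "gripper_force": force on a finger pad.
Only numpy, scipy, OpenCV 4.12 (cv2) and the standard library are available. Lean on these libraries where they do the work, as an engineer would, in place of code of your own. Each camera call takes 0.05 s, during which the arm holds its last target. There are 200 camera calls.

## Working session

There is one attempt and no reset: what is moved stays moved. The work goes in short steps, Python scripts to look and compute and a tool call to move; the robot and the scene stay as the last step left them, time stands still between calls to the robot, and variables do not carry over. Pictures are saved under pics/ and viewed, at most 13 in all, crops included, and the job is handed in when it is done.

Besides the shell and the picture viewer there is one more tool, called after ">>>" in YAML: its name, and indented under it one key for each argument. move_arm: Moves the arm, as the interface text tells. Scaled input: -1 to 1 covers 1000 mm each way for a shift and pi/2 rad each way for a turn. Its arguments: {"type":"object","properties":{"motion":{"type":"array","items":{"type":"object","properties":{"tx":{"type":"number"},"ty":{"type":"number"},"tz":{"type":"number"},"twist":{"type":"number"}}}},"gripper":{"type":"number"},"squeeze":{"type":"number"}},"required":["motion"]}

```bash
mkdir -p pics; cat > h.py <<'E'
import numpy as np, cv2
from scipy.spatial.transform import Rotation as R
from cell import arm
def ray(c,u,v):
    k=arm.calibration(c);K=np.array(k["K"]);T=np.array(k["T"])
    d=np.array([(u-K[0,2])/K[0,0],(v-K[1,2])/K[1,1],1.0])
    return T[:3,3],T[:3,:3]@d
def onz(c,u,v,z):
    o,d=ray(c,u,v);return o+d*(z-o[2])/d[2]
def proj(c,P):
    k=arm.calibration(c);K=np.array(k["K"]);T=np.array(k["T"])
    p=(np.atleast_2d(P)-T[:3,3])@T[:3,:3]
    q=p@K.T; return q[:,:2]/q[:,2:]
def snap(c,n):
    im=arm.get_image(c);cv2.imwrite(f"pics/{n}.png",im[:,:,::-1]);return im
E
python3 - <<'E'
from h import *
print(arm.observe())
for c in("scene","side"):
    snap(c,c+"0")
    print(c,np.array(arm.calibration(c)["T"]).round(3).tolist(),arm.calibration(c)["K"])
    for q,z in(("case",.006),("stored_case",.006),("free_pad",.006),("rack",0),("loupe",.006),("rail_mid",.006),("rail_left",.006),("rail_right",.006)):
        for r in arm.place_of(c,q)[:3]:
            u,v=r["point"][0]*640,r["point"][1]*480
            print(q,round(r["conf"],2),round(u),round(v),onz(c,u,v,z).round(3))
E
```

```text
{'clock': 0.0, 'joints': array([-1.43362372,  0.43523648,  0.02498675,  1.57407807, -0.01161019,
        1.13400464, -0.07509533]), 'dq': array([-1.84896867e-03,  1.53752655e-04, -4.96903246e-04, -6.54760795e-05,
       -8.61277759e-04,  1.40300271e-03, -2.67540761e-04]), 'joint_efforts': array([ 8.70818349e-04, -6.67853236e+01,  9.85439345e-01, -3.14458001e+01,
       -6.04481692e-02,  4.28103260e-02,  1.65922324e-04]), 'position': array([0.14835791, 0.60656272, 0.19274415]), 'ee_rot': array([-3.75853865e-01, -3.11897799e+00,  2.48270903e-03]), 'force': array([-0.49784069,  0.05810205, -0.18567725]), 'ft_torque': array([ 0.03996122,  0.00443631, -0.01202596]), 'gripper_force': 0.0, 'width': 1.0027926954399449}
scene [[-0.614, 0.621, -0.487, 1.254], [0.789, 0.47, -0.395, 0.593], [-0.017, -0.627, -0.779, 1.249], [0.0, 0.0, 0.0, 1.0]] [[595.11840771   0.         313.25338289]
 [  0.         595.11840771 238.16702634]
 [  0.           0.           1.        ]]
case 0.84 179 260 [ 0.747 -0.273  0.006]
case 0.77 302 157 [ 0.251 -0.258  0.006]
case 0.58 286 253 [ 0.559 -0.064  0.006]
store
[... 415 characters left out ...]
598, 0.712, -1.093], [0.021, -0.771, -0.636, 1.009], [0.0, 0.0, 0.0, 1.0]] [[554.06600298   0.         327.84831601]
 [  0.         554.06600298 235.44022611]
 [  0.           0.           1.        ]]
case 0.86 265 340 [ 0.248 -0.273  0.006]
case 0.68 352 259 [ 0.549 -0.086  0.006]
case 0.64 298 408 [ 0.261 -0.469  0.006]
stored_case 0.82 278 213 [0.422 0.179 0.006]
free_pad 0.85 315 199 [0.552 0.207 0.006]
rack 0.55 321 231 [0.515 0.063 0.   ]
loupe 0.43 303 234 [0.459 0.058 0.006]
rail_mid 0.7 320 232 [0.51  0.054 0.006]
rail_left 0.77 281 244 [0.387 0.04  0.006]
rail_left 0.5 323 232 [0.517 0.047 0.006]
rail_right 0.6 356 216 [0.634 0.084 0.006]
rail_right 0.6 284 244 [0.396 0.039 0.006]
```

View pics/scene0.png

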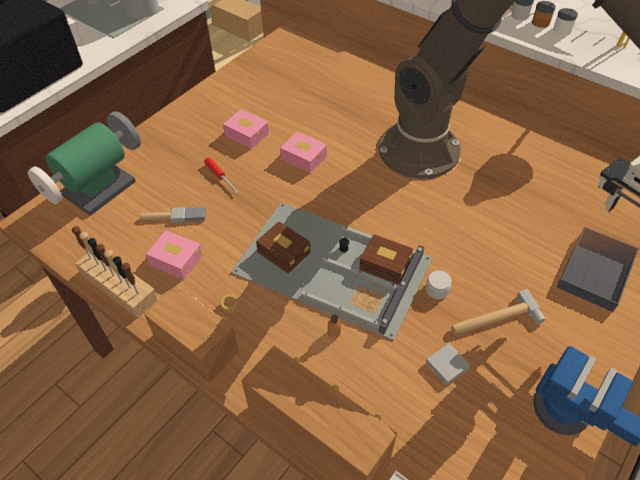

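View pics/side0.png

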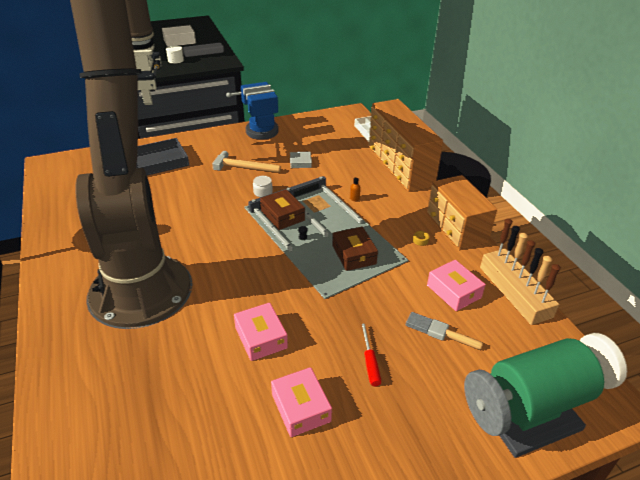

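Scene picture: the brown case is at (284,247) on the rack's open front. The stored case is at (386,257) with the loupe at (344,244), and the cork pad is at (366,299). Pink look-alikes are at (245,127), (303,151) and (174,253). The side view agrees: case (355,248), stored case (282,208), pad (317,201). I choose the brown case at (284,247) and check it in an enlarged crop.

```bash
python3 - <<'E'
import cv2
a=cv2.imread("pics/scene0.png")[195:345,225:440]; cv2.imwrite("pics/sc.png",cv2.resize(a,None,fx=3.7,fy=3.7,interpolation=cv2.INTER_CUBIC))
a=cv2.imread("pics/side0.png")[170:305,240:415]; cv2.imwrite("pics/si.png",cv2.resize(a,None,fx=4.4,fy=4.4,interpolation=cv2.INTER_CUBIC))
E
```

```text
(no output)
```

View pics/sc.png

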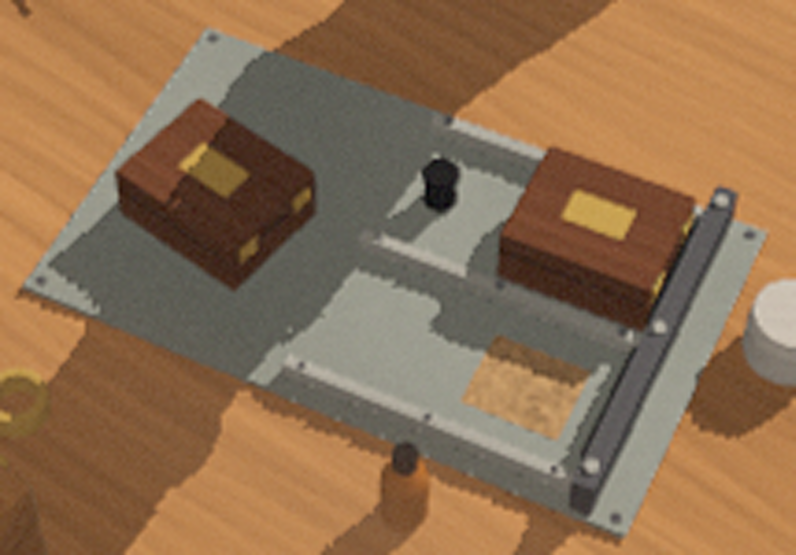

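View pics/si.png

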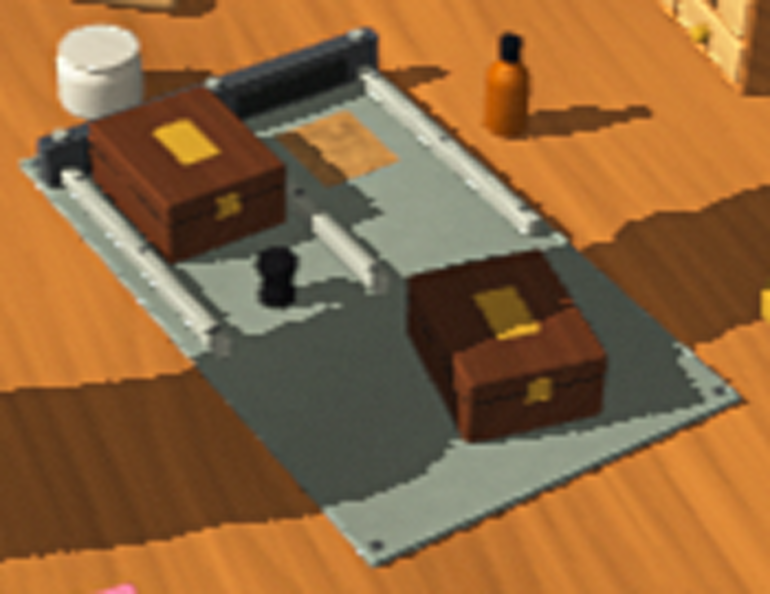

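The crops show the brown case with brass fittings. Its top corners in the scene crop are about (118,178), (200,99), (315,182) and (236,243). The deck's corners and the empty lane beside rail_right are clear. Next I fit the poses.

```bash
cat >> h.py <<'E'
from scipy.optimize import least_squares
def tf(p,P):
    c,s=np.cos(p[2]),np.sin(p[2]);P=np.asarray(P,float)
    return np.c_[p[0]+c*P[:,0]-s*P[:,1],p[1]+s*P[:,0]+c*P[:,1],P[:,2]]
def fit(obs,p0):  # obs: list of (cam, pts3, px)
    f=lambda p:np.concatenate([(proj(c,tf(p,P))-px).ravel() for c,P,px in obs])
    r=least_squares(f,p0,loss="soft_l1");return r.x,f(r.x).reshape(-1,2)
E
cat > m.py <<'E'
from h import *
S=lambda l:np.array(l)/3.7+[225,195]
D=lambda l:np.array(l)/4.4+[240,170]
a,b=.225,.135
fl,fr,bl,br=[(-a,b,.006),(-a,-b,.006),(a,b,.006),(a,-b,.006)]
o=[("scene",[fl,fr,bl,br],S([(207,30),(22,288),(766,232),(622,533)])),("side",[fl,fr,bl],D([(372,562),(743,400),(25,160)]))]
rk,e=fit(o,[.52,.06,1.9]);print(rk.round(4),e.round(1).tolist())
for k in o: print(fit([k],rk)[0].round(4))
c=.055;w=.045
tBL,tBR,tFL,tFR=[(-c,w,.056),(-c,-w,.056),(c,w,.056),(c,-w,.056)]
bBL,bBR,bFL,bFR=[(x,y,.006) for x,y,_ in(tBL,tBR,tFL,tFR)]
o=[("scene",[tBL,tBR,tFL,tFR,bFR],S([(200,99),(118,178),(315,182),(236,243),(235,288)])),
   ("side",[tFL,tFR,tBR,tBL,bBL,bBR],D([(408,288),(547,252),(606,354),(455,367),(468,440),(603,413)]))]
cs,e=fit(o,[.555,-.07,1.9]);print(cs.round(4),e.round(1).tolist())
for k in o: print(fit([k],cs)[0].round(4))
def rel(p):
    C,s=np.cos(rk[2]),np.sin(rk[2]);d=p[:2]-rk[:2]
    return np.r_[C*d[0]+s*d[1],-s*d[0]+C*d[1],p[2]-rk[2]]
print("case in rack",rel(cs).round(4))
o=arm.observe();M=R.from_rotvec(o["ee_rot"]).as_matrix();print(M.round(3))
# targets behind the case
print("pad",tf(rk,[(.1235,-.059,.006)]).round(4))
E
python3 m.py
```

```text
[0.5166 0.0537 1.7653] [[-0.4, -1.7], [-0.8, -1.5], [0.0, -0.4], [-0.0, 0.7], [0.3, -0.8], [-0.2, -1.6], [-0.7, -0.8]]
[0.5177 0.0555 1.7702]
[0.5162 0.0496 1.7575]
[ 0.5619 -0.0684  1.5185] [[0.3, -1.5], [-1.3, -2.5], [0.7, -3.0], [-1.7, 2.1], [-0.4, 1.6], [-0.4, -4.9], [-1.4, -2.7], [0.5, -1.1], [2.7, 2.7], [-1.0, 0.2], [-0.3, -0.5]]
[ 0.5638 -0.0656  1.5463]
[ 0.5618 -0.0703  1.483 ]
case in rack [-0.1285 -0.0208 -0.2468]
[[-0.971  0.238  0.   ]
 [ 0.238  0.971  0.   ]
 [-0.     0.    -1.   ]]
pad [[0.5506 0.1863 0.006 ]]
```

>>> move_arm:
  motion:
    - {"tx": -0.0443, "ty": -0.0223}
    - {"tx": -0.0443, "ty": -0.0223}
    - {"tx": -0.0443, "ty": -0.0223}
    - {"tx": -0.0443, "ty": -0.0223}
    - {"tx": -0.0443, "ty": -0.0223}
    - {"tx": -0.0443, "ty": -0.0223}
    - {"tx": -0.0443, "ty": -0.0223}
    - {"tx": -0.0443, "ty": -0.0223}
  gripper: -0.3

```text
invalid input
```

>>> move_arm:
  motion:
    - {"tx": -0.012, "ty": -0.0474}
    - {"tx": -0.012, "ty": -0.0474}
    - {"tx": -0.012, "ty": -0.0474}
    - {"tx": -0.012, "ty": -0.0474}
    - {"tx": -0.012, "ty": -0.0474}
    - {"tx": -0.012, "ty": -0.0474}
    - {"tx": -0.012, "ty": -0.0474}
    - {"tx": -0.012, "ty": -0.0474}
    - {"tx": -0.012, "ty": -0.0474}

```text
invalid input
```

>>> move_arm:
  motion:
    - {"twist": -0.0693}
    - {"twist": -0.0693}
    - {"twist": -0.0693}
    - {"twist": -0.0693}
    - {}
    - {}

```text
invalid input
```

>>> move_arm:
  motion:
    - {"tx": -0.0443, "ty": -0.0223, "tz": 0, "twist": 0}
    - {"tx": -0.0443, "ty": -0.0223, "tz": 0, "twist": 0}
    - {"tx": -0.0443, "ty": -0.0223, "tz": 0, "twist": 0}
    - {"tx": -0.0443, "ty": -0.0223, "tz": 0, "twist": 0}
    - {"tx": -0.0443, "ty": -0.0223, "tz": 0, "twist": 0}
    - {"tx": -0.0443, "ty": -0.0223, "tz": 0, "twist": 0}
    - {"tx": -0.0443, "ty": -0.0223, "tz": 0, "twist": 0}
    - {"tx": -0.0443, "ty": -0.0223, "tz": 0, "twist": 0}
  gripper: -0.3

```text
clock: 1.7
position: [0.4517, 0.3482, 0.1939]
ee_rot: [0.376, 3.119, 0.001]
force: [0.6, 0.2, 0.1]
width: 0.649
gripper_force: 0.0
```

Good: every key has to be given.

>>> move_arm:
  motion:
    - {"tx": -0.012, "ty": -0.0474, "tz": 0, "twist": 0}
    - {"tx": -0.012, "ty": -0.0474, "tz": 0, "twist": 0}
    - {"tx": -0.012, "ty": -0.0474, "tz": 0, "twist": 0}
    - {"tx": -0.012, "ty": -0.0474, "tz": 0, "twist": 0}
    - {"tx": -0.012, "ty": -0.0474, "tz": 0, "twist": 0}
    - {"tx": -0.012, "ty": -0.0474, "tz": 0, "twist": 0}
    - {"tx": -0.012, "ty": -0.0474, "tz": 0, "twist": 0}
    - {"tx": -0.012, "ty": -0.0474, "tz": 0, "twist": 0}
    - {"tx": -0.012, "ty": -0.0474, "tz": 0, "twist": 0}

```text
clock: 2.6
position: [0.4537, -0.0923, 0.1939]
ee_rot: [0.375, 3.118, 0.001]
force: [1.4, 0.3, -0.2]
width: 0.65
gripper_force: 0.0
```

>>> move_arm:
  motion:
    - {"tx": 0, "ty": 0, "tz": 0, "twist": -0.0693}
    - {"tx": 0, "ty": 0, "tz": 0, "twist": -0.0693}
    - {"tx": 0, "ty": 0, "tz": 0, "twist": -0.0693}
    - {"tx": 0, "ty": 0, "tz": 0, "twist": -0.0693}
    - {"tx": 0, "ty": 0, "tz": 0, "twist": 0}
    - {"tx": 0, "ty": 0, "tz": 0, "twist": 0}

```text
clock: 3.2
position: [0.4539, -0.0904, 0.1936]
ee_rot: [-0.301, 3.127, 0.0]
force: [0.5, 0.4, -0.9]
width: 0.649
gripper_force: 0.0
```

```bash
cat >> h.py <<'E'
RK=np.array([.5166,.0537,1.7653])
def relp(p):
    C,s=np.cos(RK[2]),np.sin(RK[2]);d=np.array(p[:2])-RK[:2]
    return np.r_[C*d[0]+s*d[1],-s*d[0]+C*d[1]]
def st():
    o=arm.observe();M=R.from_rotvec(o["ee_rot"]).as_matrix()
    print("t",o["clock"],"rack xy",relp(o["position"]).round(4),"z",o["position"][2].round(4),"yaw y-axis vs rack",round(np.arctan2(M[1,1],M[0,1])-RK[2],4),"tilt",M[2].round(3),"F",o["force"].round(1),"w",round(o["width"],3))
    return o
def wray(u,v):
    k=arm.calibration("wrist");K=np.array(k["K"]);T=np.array(k["T"])
    a,b=(u-K[0,2])/K[0,0],(v-K[1,2])/K[1,1];r=np.hypot(a,b)
    return T[:3,3],T[:3,:3]@np.array([np.sin(r)*a/r,np.sin(r)*b/r,np.cos(r)])
def wproj(P):
    k=arm.calibration("wrist");K=np.array(k["K"]);T=np.array(k["T"])
    p=(np.atleast_2d(P)-T[:3,3])@T[:3,:3];h=np.hypot(p[:,0],p[:,1]);t=np.arctan2(h,p[:,2])
    return np.c_[K[0,2]+K[0,0]*t*p[:,0]/h,K[1,2]+K[1,1]*t*p[:,1]/h]
E
python3 - <<'E'
from h import *
o=st();print(o["joints"].round(3))
im=snap("wrist","w0").copy()
rk=RK;cs=np.array([.5619,-.0684,1.5185])
a,b=.225,.135
def poly(P,col):
    q=wproj(P); cv2.polylines(im,[q.round().astype(int).reshape(-1,1,2)],True,col,1)
poly(tf(rk,[(-a,b,.006),(-a,-b,.006),(a,-b,.006),(a,b,.006)]),(0,255,0))
for y in(0,-.118):poly(tf(rk,[(-.028,y+.005,.02),(-.028,y-.005,.02),(.18,y-.005,.02),(.18,y+.005,.02)]),(255,0,0))
for z in(.006,.056):poly(tf(cs,[(-.055,.045,z),(-.055,-.045,z),(.055,-.045,z),(.055,.045,z)]),(0,255,255))
cv2.imwrite("pics/w0o.png",im[:,:,::-1])
E
```

```text
t 3.2 rack xy [-0.1293  0.0894] z 0.1936 yaw y-axis vs rack -0.0023 tilt [-0.  0. -1.] F [ 0.5  0.4 -0.9] w 0.649
[-0.213  0.165  0.342  1.972 -0.065  1.014  1.922]
```

View pics/w0o.png

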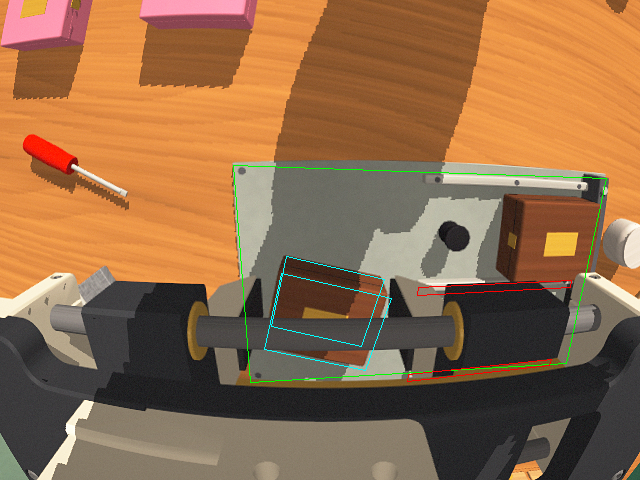

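The wrist picture overlay agrees with the fit. Deck corner (235,165) and the case outline from (265,256) to (390,365) match to a few pixels. Now I lower the tool beside the case's left side.

>>> move_arm:
  motion:
    - {"tx": 0, "ty": -0.001, "tz": 0.043, "twist": 0}
    - {"tx": 0, "ty": -0.001, "tz": 0.043, "twist": 0}
    - {"tx": 0, "ty": -0.001, "tz": 0.043, "twist": 0}
    - {"tx": 0, "ty": -0.001, "tz": 0.042, "twist": 0}
    - {"tx": 0, "ty": 0, "tz": 0, "twist": 0}
    - {"tx": 0, "ty": 0, "tz": 0, "twist": 0}

```text
clock: 3.85
position: [0.4544, -0.0945, 0.0229]
ee_rot: [0.304, -3.125, -0.0]
force: [0.9, -0.1, 0.1]
width: 0.651
gripper_force: 0.0
```

```bash
python3 -c "
from h import *
st()"
```

```text
t 3.85 rack xy [-0.1334  0.0897] z 0.0229 yaw y-axis vs rack -0.0005 tilt [ 0.002  0.    -1.   ] F [ 0.9 -0.1  0.1] w 0.651
```

>>> move_arm:
  motion:
    - {"tx": -0.015, "ty": 0, "tz": 0, "twist": 0}
    - {"tx": -0.015, "ty": 0, "tz": 0, "twist": 0}
    - {"tx": -0.006, "ty": 0, "tz": 0, "twist": 0}
    - {"tx": -0.006, "ty": 0, "tz": 0, "twist": 0}
    - {"tx": -0.006, "ty": 0, "tz": 0, "twist": 0}
    - {"tx": -0.006, "ty": 0, "tz": 0, "twist": 0}
    - {"tx": -0.006, "ty": 0, "tz": 0, "twist": 0}
    - {"tx": -0.006, "ty": 0, "tz": 0, "twist": 0}
    - {"tx": -0.006, "ty": 0, "tz": 0, "twist": 0}
    - {"tx": -0.006, "ty": 0, "tz": 0, "twist": 0}

```text
clock: 4.85
position: [0.5229, -0.083, 0.0229]
ee_rot: [0.297, -3.114, 0.0]
force: [-25.9, -8.3, 35.2]
width: 0.649
gripper_force: 17.1
```

```bash
python3 - <<'E'
from h import *
st()
import numpy as np
A=snap("scene","s1");B=snap("side","d1")
a=cv2.resize(A[195:345,225:380],None,fx=4,fy=4,interpolation=cv2.INTER_CUBIC)[:,:400]
b=cv2.resize(B[200:300,310:410],None,fx=4,fy=4,interpolation=cv2.INTER_CUBIC)
c=np.zeros((600,800,3),np.uint8);c[:a.shape[0],:400]=a;c[:400,400:]=b
cv2.imwrite("pics/c1.png",c[:,:,::-1])
E
```

```text
t 4.85 rack xy [-0.1353  0.0202] z 0.0229 yaw y-axis vs rack -0.0046 tilt [ 0.013  0.001 -1.   ] F [-25.9  -8.3  35.2] w 0.649
```

View pics/c1.png

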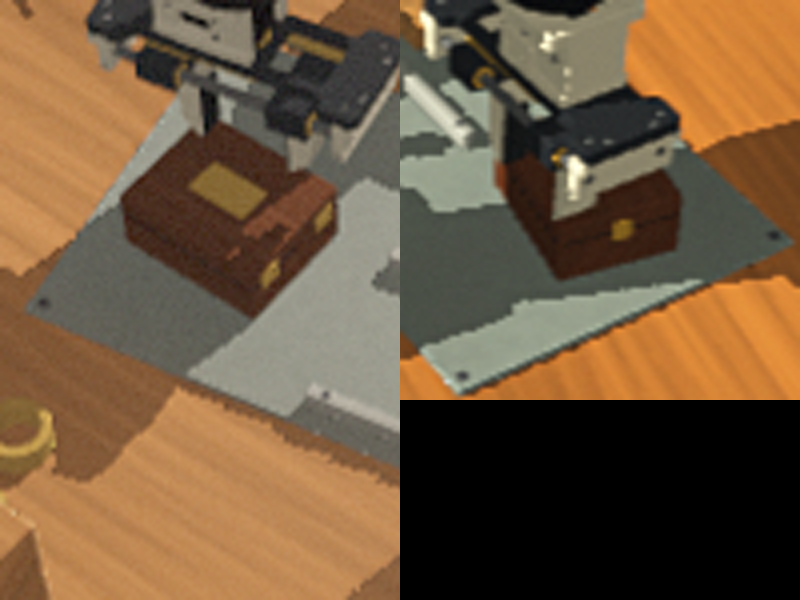

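```bash
python3 - <<'E'
from h import *
S=lambda l:np.array(l)/4+[225,195]
D=lambda l:(np.array(l)-[400,0])/4+[310,200]
c=.055;w=.045
g=lambda x,y,z:(x*c,y*w,z)
t,b=.056,.006
o=[("scene",[g(-1,-1,t),g(-1,-1,b),g(1,-1,t),g(1,-1,b),g(1,1,t),g(-1,1,t)],S([(122,195),(125,238),(252,270),(250,318),(337,192),(215,125)])),
("side",[g(-1,1,b),g(-1,-1,b),g(-1,-1,t)],D([(560,278),(680,248),(680,192)]))]
cs,e=fit(o,[.56,-.07,1.6]);print(cs.round(4),relp(cs).round(4),cs[2]-RK[2],e.round(1).tolist())
P=tf(cs,[g(-1,1,t),g(1,1,t)])
for p in P:print(relp(p).round(4))
for k in o:
  q=fit([k],cs)[0];print(relp(q).round(4),q[2]-RK[2])
o=st();print(o["ft_torque"],o["joint_efforts"].round(1))
E
```

```text
[ 0.568  -0.0665  1.557 ] [-0.1279 -0.0272] -0.208261429798684 [[-1.1, -0.5], [-0.0, 0.6], [-0.8, 2.1], [0.7, 1.7], [0.6, -0.8], [-1.3, -4.1], [-1.8, -0.0], [-1.0, -0.1], [0.5, -0.2]]
[-0.1724  0.0282]
[-0.0648  0.0055]
[-0.1271 -0.0265] -0.22214136084875524
[-0.1296 -0.0279] -0.1871142857290531
t 4.95 rack xy [-0.1353  0.0173] z 0.0229 yaw y-axis vs rack -0.0032 tilt [ 0.009  0.    -1.   ] F [-20.7  -7.6  27.7] w 0.651
[-2.08247124  4.60308605 -0.2260211 ] [ -5.6 -51.1  -1.4 -27.5  -2.8  -5.8   0.1]
```

```bash
python3 - <<'E'
from h import *
o=arm.observe();M=R.from_rotvec(o["ee_rot"]).as_matrix();p=o["position"]
for y in(-.049,-.03,.03,.049):
  for x in(-.01,.01):
    P=[p+M@np.array([x,y,z]) for z in(0,-.03,-.06)]
    print(y,x,"side",((proj("side",P)-[310,200])*4+[400,0]).round().tolist(),"scene",((proj("scene",P)-[225,195])*4).round().tolist())
E
```

```text
-0.049 -0.01 side [[590.0, 259.0], [593.0, 224.0], [596.0, 189.0]] scene [[182.0, 156.0], [179.0, 127.0], [175.0, 98.0]]
-0.049 0.01 side [[565.0, 269.0], [568.0, 235.0], [570.0, 200.0]] scene [[197.0, 135.0], [193.0, 106.0], [190.0, 77.0]]
-0.03 -0.01 side [[574.0, 242.0], [576.0, 208.0], [579.0, 173.0]] scene [[207.0, 166.0], [204.0, 137.0], [201.0, 108.0]]
-0.03 0.01 side [[549.0, 252.0], [551.0, 218.0], [553.0, 183.0]] scene [[222.0, 145.0], [219.0, 116.0], [216.0, 87.0]]
0.03 -0.01 side [[524.0, 191.0], [525.0, 158.0], [527.0, 123.0]] scene [[287.0, 197.0], [285.0, 169.0], [283.0, 139.0]]
0.03 0.01 side [[499.0, 201.0], [501.0, 167.0], [502.0, 133.0]] scene [[301.0, 176.0], [299.0, 147.0], [297.0, 118.0]]
0.049 -0.01 side [[508.0, 176.0], [510.0, 142.0], [512.0, 108.0]] scene [[312.0, 207.0], [311.0, 179.0], [309.0, 150.0]]
0.049 0.01 side [[484.0, 186.0], [485.0, 152.0], [487.0, 117.0]] scene [[326.0, 186.0], [325.0, 157.0], [324.0, 128.0]]
```

The picture shows the case only slightly moved, with unexpected vertical force on the tool. I back off and check.

>>> move_arm:
  motion:
    - {"tx": 0.01, "ty": 0, "tz": 0, "twist": 0}
    - {"tx": 0.015, "ty": 0, "tz": 0, "twist": 0}
    - {"tx": 0.015, "ty": 0, "tz": 0, "twist": 0}
    - {"tx": 0, "ty": 0, "tz": 0, "twist": 0}

```text
clock: 5.35
position: [0.4898, -0.0874, 0.0224]
ee_rot: [0.304, -3.125, -0.001]
force: [0.8, -1.2, 0.2]
width: 0.647
gripper_force: 0.0
```

```bash
python3 - <<'E'
from h import *
st()
A=snap("scene","s2");B=snap("side","d2");W=snap("wrist","w2")
f=lambda a,k,w,h:cv2.resize(a,None,fx=k,fy=k,interpolation=cv2.INTER_CUBIC)[:h,:w]
c=np.zeros((600,800,3),np.uint8);c[:300,:400]=f(A[205:280,245:345],4,400,300);c[:300,400:]=f(B[200:275,310:410],4,400,300)
c[300:]=cv2.resize(W[220:420,70:600],(800,300))
cv2.imwrite("pics/c2.png",c[:,:,::-1])
E
```

```text
t 5.35 rack xy [-0.1333  0.0535] z 0.0224 yaw y-axis vs rack -0.0004 tilt [ 0.002  0.001 -1.   ] F [ 0.8 -1.2  0.2] w 0.647
```

View pics/c2.png

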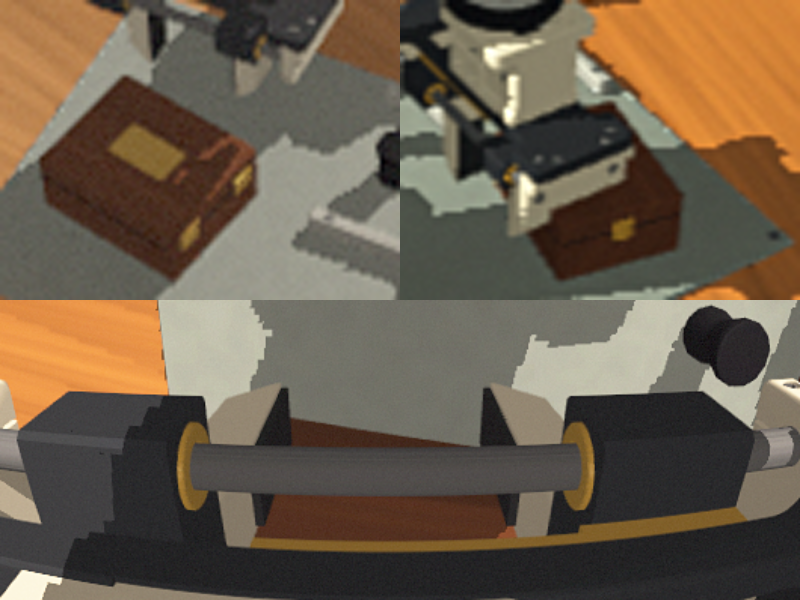

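```bash
python3 - <<'E'
from h import *
o=arm.observe();M=R.from_rotvec(o["ee_rot"]).as_matrix();p=o["position"]
for z in(0,-.01,-.02,-.03,-.04,-.05):
    P=[p+M@np.array([x,y,z]) for x,y in((.0095,-.03),(-.0095,-.03),(.0095,-.049),(.0095,.03))]
    f=lambda q,a,k:((q-a)*k).round().tolist()
    print(z,"wr",f(wproj(P),[70,220],1.505),"side",f(proj("side",P),[210,200],4),"sc",f(proj("scene",P),[245,205],4))
E
```

```text
0 wr [[301.0, 55.0], [303.0, 103.0], [250.0, 54.0], [466.0, 55.0]] side [[506.0, 268.0], [530.0, 258.0], [522.0, 285.0], [457.0, 217.0]] sc [[167.0, 73.0], [154.0, 92.0], [143.0, 63.0], [246.0, 103.0]]
-0.01 wr [[297.0, 64.0], [299.0, 114.0], [244.0, 63.0], [470.0, 64.0]] side [[507.0, 257.0], [531.0, 247.0], [523.0, 274.0], [457.0, 205.0]] sc [[166.0, 63.0], [153.0, 83.0], [142.0, 54.0], [246.0, 93.0]]
-0.02 wr [[292.0, 74.0], [295.0, 126.0], [237.0, 73.0], [474.0, 74.0]] side [[507.0, 246.0], [531.0, 236.0], [523.0, 263.0], [457.0, 194.0]] sc [[166.0, 53.0], [152.0, 73.0], [141.0, 44.0], [245.0, 83.0]]
-0.03 wr [[287.0, 85.0], [291.0, 139.0], [229.0, 84.0], [479.0, 85.0]] side [[507.0, 234.0], [532.0, 224.0], [524.0, 251.0], [457.0, 183.0]] sc [[165.0, 44.0], [151.0, 63.0], [140.0, 34.0], [245.0, 74.0]]
-0.04 wr [[282.0, 97.0], [286.0, 154.0], [221.0, 96.0], [484.0, 98.0]] side [[508.0, 223.0], [532.0, 213.0], [524.0, 240.0], [458.0, 171.0]] sc [[164.0, 34.0], [150.0, 53.0], [139.0, 24.0], [245.0, 64.0]]
-0.05 wr [[276.0, 111.0], [281.0, 170.0], [211.0, 110.0], [490.0, 112.0]] side [[508.0, 211.0], [533.0, 201.0], [525.0, 228.0], [458.0, 160.0]] sc [[163.0, 24.0], [150.0, 43.0], [138.0, 14.0], [244.0, 54.0]]
```

The combined crop shows the fingertips ending about 28 mm above the TCP while half open: side tip at (515,235), predicted (506,268). The tips only caught the lid edge. I shut the fingers and check the tip height again.

>>> move_arm:
  motion:
    - {"tx": 0, "ty": 0, "tz": 0, "twist": 0}
    - {"tx": 0, "ty": 0, "tz": 0, "twist": 0}
    - {"tx": 0, "ty": 0, "tz": 0, "twist": 0}
    - {"tx": 0, "ty": 0, "tz": 0, "twist": 0}
    - {"tx": 0, "ty": 0, "tz": 0, "twist": 0}
    - {"tx": 0, "ty": 0, "tz": 0, "twist": 0}
    - {"tx": 0, "ty": 0, "tz": 0, "twist": 0}
    - {"tx": 0, "ty": 0, "tz": 0, "twist": 0}
  gripper: 1

```text
clock: 6.3
position: [0.492, -0.087, 0.0225]
ee_rot: [-0.307, 3.127, -0.0]
force: [0.3, 0.6, -0.2]
width: 0.021
gripper_force: 0.0
```

```bash
python3 - <<'E'
from h import *
o=st()
A=snap("scene","s3");B=snap("side","d3");W=snap("wrist","w3")
M=R.from_rotvec(o["ee_rot"]).as_matrix();p=o["position"]
def ov(im,pr):
    im=im.copy();q=pr([p,p+M@[0,0,-.02],p+M@[0,0,-.04]])
    return q
f=lambda a,k:cv2.resize(a,None,fx=k,fy=k,interpolation=cv2.INTER_CUBIC)
c=np.zeros((600,800,3),np.uint8);c[:300,:400]=f(A[205:280,245:345],4);c[:300,400:]=f(B[200:275,310:410],4)
c[300:]=cv2.resize(W[220:420,70:600],(800,300))
for q in(proj("scene",[p,p+M@[0,0,-.03]])-[245,205])*4, (proj("side",[p,p+M@[0,0,-.03]])-[210,200])*4, (wproj([p,p+M@[0,0,-.03]])-[70,20.6])*[1.51,1.5]:
    for i,u in enumerate(q): cv2.circle(c,(int(u[0]),int(u[1])),3,(0,255,0) if i==0 else (255,0,255),-1)
cv2.imwrite("pics/c3.png",c[:,:,::-1])
E
```

```text
t 6.3 rack xy [-0.1333  0.0514] z 0.0225 yaw y-axis vs rack 0.001 tilt [-0. -0. -1.] F [ 0.3  0.6 -0.2] w 0.021
```

View pics/c3.png

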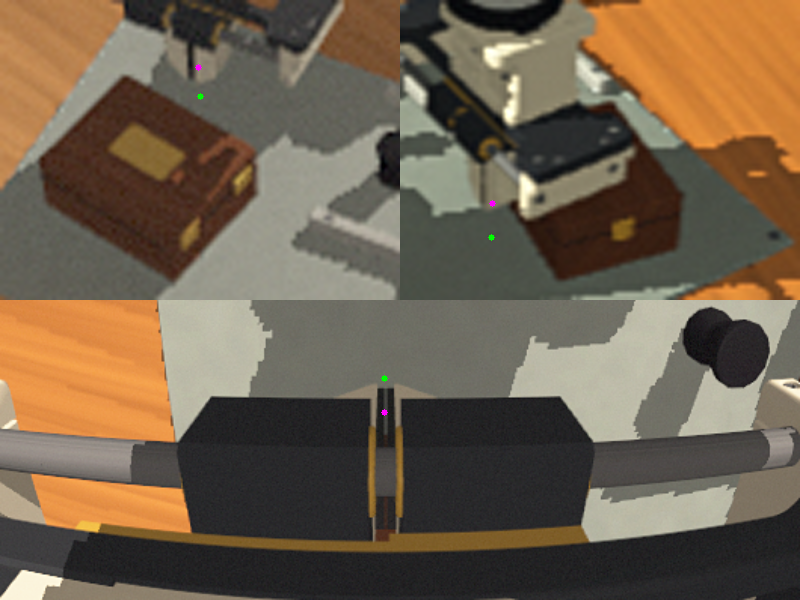

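```bash
python3 - <<'E'
from h import *
o=arm.observe();M=R.from_rotvec(o["ee_rot"]).as_matrix();p=o["position"]
for z in(-.03,-.04,-.05,-.06,-.07,-.08,-.09):
    P=[p+M@np.array([x,y,z]) for x,y in((.0375,-.095),(-.0375,-.095))]
    Q=[p+M@np.array([x,y,z]) for x,y in((-.0375,.095),(.0375,.095))]
    f=lambda q,a,k:((q-a)*k).round().tolist()
    print(z,"side",f(proj("side",P),[210,200],4),"sc",f(proj("scene",Q),[245,205],4))
for n in("scene","side"):
    a,b=((245,205),(345,280)) if n=="scene" else ((310,200),(410,275))
k=arm.calibration("wrist");T=np.array(k["T"]);print("cam in tool",(M.T@(T[:3,3]-p)).round(4),(M.T@T[:3,2]).round(3))
E
```

```text
-0.03 side [[526.0, 310.0], [624.0, 268.0]] sc [[303.0, 157.0], [353.0, 77.0]]
-0.04 side [[527.0, 299.0], [625.0, 256.0]] sc [[303.0, 147.0], [353.0, 67.0]]
-0.05 side [[527.0, 287.0], [626.0, 244.0]] sc [[303.0, 138.0], [354.0, 57.0]]
-0.06 side [[528.0, 275.0], [627.0, 232.0]] sc [[302.0, 128.0], [354.0, 47.0]]
-0.07 side [[529.0, 263.0], [628.0, 220.0]] sc [[302.0, 118.0], [354.0, 36.0]]
-0.08 side [[529.0, 251.0], [629.0, 208.0]] sc [[302.0, 107.0], [354.0, 26.0]]
-0.09 side [[530.0, 239.0], [630.0, 196.0]] sc [[302.0, 97.0], [354.0, 16.0]]
cam in tool [ 0.074   0.0003 -0.1914] [-0.273 -0.     0.962]
```

All three views put the true fingertip about 28 mm above the reported TCP, and the gripper body about 100 mm above it. So the push has to be made with the reported z about 28 mm lower. I reopen the fingers and descend in steps, watching the force.

>>> move_arm:
  motion:
    - {"tx": 0.005, "ty": 0, "tz": 0.003, "twist": 0}
    - {"tx": 0, "ty": 0, "tz": 0.003, "twist": 0}
    - {"tx": 0, "ty": 0, "tz": 0.003, "twist": 0}
    - {"tx": 0, "ty": 0, "tz": 0.003, "twist": 0}
    - {"tx": 0, "ty": 0, "tz": 0, "twist": 0}
  gripper: -0.3

```text
clock: 6.95
position: [0.4868, -0.0879, 0.01]
ee_rot: [0.307, -3.126, -0.0]
force: [0.0, 0.6, -0.1]
width: 0.389
gripper_force: 0.0
```

>>> move_arm:
  motion:
    - {"tx": 0, "ty": 0, "tz": 0.003, "twist": 0}
    - {"tx": 0, "ty": 0, "tz": 0.003, "twist": 0}
    - {"tx": 0, "ty": 0, "tz": 0, "twist": 0}

```text
clock: 7.25
position: [0.4868, -0.0879, 0.0041]
ee_rot: [0.307, -3.126, -0.0]
force: [-0.3, 0.4, 0.3]
width: 0.632
gripper_force: 0.0
```

>>> move_arm:
  motion:
    - {"tx": 0, "ty": 0, "tz": 0.004, "twist": 0}
    - {"tx": 0, "ty": 0, "tz": 0.004, "twist": 0}
    - {"tx": 0, "ty": 0, "tz": 0.002, "twist": 0}
    - {"tx": 0, "ty": 0, "tz": 0, "twist": 0}

```text
clock: 7.65
position: [0.4868, -0.0879, -0.0059]
ee_rot: [0.306, -3.126, -0.0]
force: [-0.4, 0.1, 0.6]
width: 0.648
gripper_force: 0.0
```

>>> move_arm:
  motion:
    - {"tx": -0.008, "ty": 0, "tz": 0, "twist": 0}
    - {"tx": -0.006, "ty": 0, "tz": 0, "twist": 0}
    - {"tx": -0.006, "ty": 0, "tz": 0, "twist": 0}
    - {"tx": -0.005, "ty": 0, "tz": 0, "twist": 0}
    - {"tx": -0.005, "ty": 0, "tz": 0, "twist": 0}
    - {"tx": -0.005, "ty": 0, "tz": 0, "twist": 0}

```text
clock: 8.25
position: [0.5208, -0.0822, -0.0055]
ee_rot: [0.304, -3.125, 0.001]
force: [-3.9, -3.6, 2.2]
width: 0.653
gripper_force: 2.1
```

```bash
python3 -c "
from h import *
st()"
```

```text
t 8.25 rack xy [-0.1342  0.0222] z -0.0055 yaw y-axis vs rack -0.0005 tilt [ 0.002 -0.001 -1.   ] F [-3.9 -3.6  2.2] w 0.653
```

>>> move_arm:
  motion:
    - {"tx": -0.004, "ty": 0, "tz": 0, "twist": 0}
    - {"tx": -0.004, "ty": 0, "tz": 0, "twist": 0}
    - {"tx": -0.004, "ty": 0, "tz": 0, "twist": 0}
    - {"tx": -0.004, "ty": 0, "tz": 0, "twist": 0}
    - {"tx": -0.004, "ty": 0, "tz": 0, "twist": 0}
    - {"tx": -0.003, "ty": 0, "tz": 0, "twist": 0}
    - {"tx": -0.002, "ty": 0, "tz": 0, "twist": 0}
    - {"tx": 0, "ty": 0, "tz": 0, "twist": 0}

```text
clock: 9.05
position: [0.5449, -0.0759, -0.0057]
ee_rot: [0.307, -3.124, -0.001]
force: [-4.8, -1.2, 3.7]
width: 0.65
gripper_force: 2.7
```

```bash
python3 - <<'E'
from h import *
st()
A=snap("scene","s4");B=snap("side","d4")
for c in("scene","side"):
    for r in arm.place_of(c,"case")[:4]: 
        q=onz(c,r["point"][0]*640,r["point"][1]*480,.006);print(c,round(r["conf"],2),relp(q).round(4))
f=lambda a,k:cv2.resize(a,None,fx=k,fy=k,interpolation=cv2.INTER_CUBIC)
c=np.zeros((600,800,3),np.uint8);c[:,:400]=f(A[215:315,245:312],6)[:600,:400];c[:,400:]=f(B[205:305,330:397],6)[:600,:400]
cv2.imwrite("pics/c4.png",c[:,:,::-1])
E
```

```text
t 9.05 rack xy [-0.1326 -0.0027] z -0.0057 yaw y-axis vs rack 0.0015 tilt [ 0.002  0.001 -1.   ] F [-4.8 -1.2  3.7] w 0.65
scene 0.93 [-0.3678 -0.1657]
scene 0.8 [-0.457  0.341]
scene 0.74 [-0.1205 -0.0601]
side 0.94 [-0.129  -0.0573]
side 0.92 [-0.2576  0.3292]
side 0.84 [-0.4681  0.352 ]
side 0.65 [-0.3815 -0.1519]
```

View pics/c4.png

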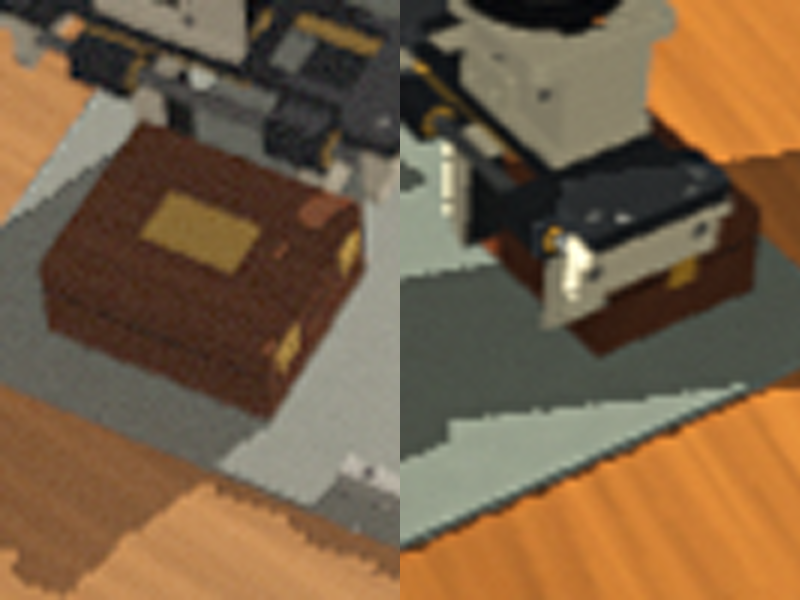

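```bash
python3 - <<'E'
from h import *
S=lambda l:np.array(l)/6+[245,215]
D=lambda l:(np.array(l)-[400,0])/6+[330,205]
g=lambda x,y,z:(x*.055,y*.045,z)
t,b=.056,.006
o=[("scene",[g(-1,1,t),g(-1,-1,t),g(-1,-1,b),g(1,-1,t),g(1,-1,b),g(1,1,t),g(1,1,b)],S([(140,123),(42,268),(48,328),(270,350),(270,418),(360,205),(363,262)])),
("side",[g(-1,1,b),g(-1,-1,b),g(-1,-1,t)],D([(600,355),(752,290),(758,205)]))]
cs,e=fit(o,[.56,-.07,1.7]);print(cs.round(4),relp(cs).round(4),cs[2]-RK[2],e.round(1).tolist())
for k in o:
  q=fit([k],cs)[0];print(relp(q).round(4),q[2]-RK[2])
E
```

```text
[ 0.5989 -0.0529  1.7838] [-0.1205 -0.0602] 0.018514182835519533 [[-0.5, -2.2], [-1.3, -1.2], [-0.3, 0.5], [-0.3, 0.3], [0.7, 0.5], [0.9, -1.7], [0.9, 0.6], [-0.7, 0.3], [0.2, -0.8], [0.9, -0.6]]
[-0.1202 -0.0608] 0.023585866911389086
[-0.1217 -0.0583] 0.028437689519251963
```

The case is at rack (-0.1205, -0.060) and square to about 0.02 rad. Now I back off, lift, turn a quarter and go behind it.

>>> move_arm:
  motion:
    - {"tx": 0.008, "ty": 0, "tz": 0, "twist": 0}
    - {"tx": 0.008, "ty": 0, "tz": 0, "twist": 0}
    - {"tx": 0, "ty": 0, "tz": -0.03, "twist": 0}
    - {"tx": 0, "ty": 0, "tz": -0.04, "twist": 0}
    - {"tx": 0, "ty": 0, "tz": -0.03, "twist": 0}
    - {"tx": 0, "ty": 0, "tz": 0, "twist": 0}

```text
clock: 9.85
position: [0.5329, -0.0797, 0.0985]
ee_rot: [-0.306, 3.119, -0.001]
force: [0.6, -0.8, -0.1]
width: 0.65
gripper_force: 0.0
```

>>> move_arm:
  motion:
    - {"tx": 0, "ty": 0, "tz": 0, "twist": 0.091}
    - {"tx": 0, "ty": 0, "tz": 0, "twist": 0.091}
    - {"tx": 0, "ty": 0, "tz": 0, "twist": 0.091}
    - {"tx": 0, "ty": 0, "tz": 0, "twist": 0.091}
    - {"tx": 0, "ty": 0, "tz": 0, "twist": 0.091}
    - {"tx": 0, "ty": 0, "tz": 0, "twist": 0.091}
    - {"tx": 0, "ty": 0, "tz": 0, "twist": 0.091}
    - {"tx": 0, "ty": 0, "tz": 0, "twist": 0.091}
    - {"tx": 0, "ty": 0, "tz": 0, "twist": 0.091}
    - {"tx": 0, "ty": 0, "tz": 0, "twist": 0.091}
    - {"tx": 0, "ty": 0, "tz": 0, "twist": 0.09}
    - {"tx": 0, "ty": 0, "tz": 0, "twist": 0}
  gripper: 0.13

```text
clock: 11.05
position: [0.5297, -0.0791, 0.0938]
ee_rot: [-1.996, -2.426, 0.001]
force: [-0.7, -0.8, -1.0]
width: 0.434
gripper_force: 0.0
```

>>> move_arm:
  motion:
    - {"tx": -0.03, "ty": 0.024, "tz": 0, "twist": 0}
    - {"tx": -0.03, "ty": 0.024, "tz": 0, "twist": 0}
    - {"tx": -0.022, "ty": 0.024, "tz": 0, "twist": 0}
    - {"tx": 0, "ty": 0, "tz": 0, "twist": 0}
    - {"tx": 0, "ty": 0, "tz": 0, "twist": 0}

```text
clock: 11.55
position: [0.6162, -0.1464, 0.0937]
ee_rot: [-1.991, -2.429, 0.001]
force: [-0.4, 0.3, -0.4]
width: 0.435
gripper_force: 0.0
```

```bash
python3 -c "
from h import *
o=st();M=R.from_rotvec(o['ee_rot']).as_matrix();print('tool x vs rack',np.arctan2(M[1,0],M[0,0])-RK[2],o['joints'].round(2))"
```

```text
t 11.55 rack xy [-0.2155 -0.0591] z 0.0937 yaw y-axis vs rack -1.5675 tilt [ 0.    -0.001 -1.   ] F [-0.4  0.3 -0.4] w 0.435
tool x vs rack 0.003275522324719171 [-0.3   0.62  0.71  1.7  -0.47  0.99  0.77]
```

>>> move_arm:
  motion:
    - {"tx": 0, "ty": 0, "tz": 0.03, "twist": 0}
    - {"tx": 0, "ty": 0, "tz": 0.03, "twist": 0}
    - {"tx": 0, "ty": 0, "tz": 0.024, "twist": 0}
    - {"tx": 0, "ty": 0, "tz": 0.01, "twist": 0}
    - {"tx": 0, "ty": 0, "tz": 0, "twist": 0}

```text
clock: 12.05
position: [0.6152, -0.1448, -0.0006]
ee_rot: [-1.99, -2.427, 0.002]
force: [0.4, 0.7, 0.3]
width: 0.433
gripper_force: 0.0
```

>>> move_arm:
  motion:
    - {"tx": 0.01, "ty": 0, "tz": 0, "twist": 0}
    - {"tx": 0.01, "ty": 0, "tz": 0, "twist": 0}
    - {"tx": 0.006, "ty": 0, "tz": 0, "twist": 0}
    - {"tx": 0.006, "ty": 0, "tz": 0, "twist": 0}
    - {"tx": 0.006, "ty": 0, "tz": 0, "twist": 0}
    - {"tx": 0.006, "ty": 0, "tz": 0, "twist": 0}
    - {"tx": 0.006, "ty": 0, "tz": 0, "twist": 0}
    - {"tx": 0.006, "ty": 0, "tz": 0, "twist": 0}
    - {"tx": 0.004, "ty": 0, "tz": 0, "twist": 0}
    - {"tx": 0.002, "ty": 0, "tz": 0, "twist": 0}
    - {"tx": 0, "ty": 0, "tz": 0, "twist": 0}

```text
clock: 13.15
position: [0.6056, -0.086, 0.0015]
ee_rot: [1.993, 2.425, 0.0]
force: [1.5, -4.7, 4.1]
width: 0.434
gripper_force: 2.3
```

```bash
python3 - <<'E'
from h import *
st()
A=snap("scene","s5");B=snap("side","d5");snap("wrist","w5")
for c in("scene","side"):
    for r in arm.place_of(c,"case")[:5]: 
        q=relp(onz(c,r["point"][0]*640,r["point"][1]*480,.006))
        if abs(q[0])<.3 and abs(q[1])<.1:print(c,round(r["conf"],2),q.round(4))
f=lambda a,k:cv2.resize(a,None,fx=k,fy=k,interpolation=cv2.INTER_CUBIC)
c=np.zeros((600,800,3),np.uint8);c[:,:400]=f(A[225:325,265:332],6)[:600,:400];c[:,400:]=f(B[195:295,310:377],6)[:600,:400]
cv2.imwrite("pics/c5.png",c[:,:,::-1])
E
```

```text
t 13.15 rack xy [-0.1543 -0.0603] z 0.0015 yaw y-axis vs rack -1.5704 tilt [-0.002  0.002 -1.   ] F [ 1.5 -4.7  4.1] w 0.434
scene 0.73 [-0.0942 -0.0603]
side 0.7 [0.2764 0.0515]
side 0.63 [-0.0886 -0.0631]
```

View pics/c5.png

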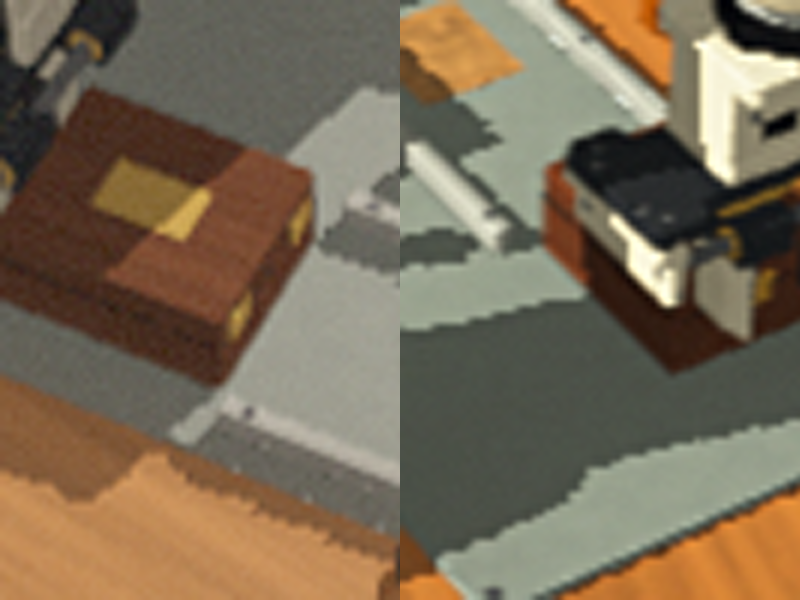

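```bash
python3 - <<'E'
from h import *
S=lambda l:np.array(l)/6+[265,225]
D=lambda l:(np.array(l)-[400,0])/6+[310,195]
g=lambda x,y,z:(x*.055,y*.045,z)
t,b=.056,.006
o=[("scene",[g(-1,1,t),g(1,1,t),g(1,1,b),g(1,-1,t),g(1,-1,b)],S([(88,90),(313,172),(315,230),(222,322),(220,385)])),
("side",[g(-1,1,b),g(1,1,t)],D([(672,375),(545,168)]))]
cs,e=fit(o,[.6,-.03,1.76]);print(relp(cs).round(4),cs[2]-RK[2],e.round(1).tolist())
q=fit(o[:1],cs)[0];print(relp(q).round(4),q[2]-RK[2])
for u in S([(222,400),(348,198)]):print(relp(onz("scene",*u,.02)).round(4))
print(relp(onz("side",*D([(490,240)])[0],.02)).round(4))
E
```

```text
[-0.0876 -0.0607] 0.014370496446297176 [[-0.7, -2.2], [0.2, -1.5], [0.1, 0.6], [-0.6, 0.0], [0.4, 1.0], [0.3, -0.1], [-0.6, -1.3]]
[-0.087  -0.0612] 0.01715435675682242
[-0.0252 -0.1172]
[-0.0244 -0.0009]
[-0.0334  0.0126]
```

>>> move_arm:
  motion:
    - {"tx": 0.006, "ty": -0.0002, "tz": 0, "twist": 0}
    - {"tx": 0.009, "ty": -0.0002, "tz": 0, "twist": 0}
    - {"tx": 0.01, "ty": -0.0002, "tz": 0, "twist": 0}
    - {"tx": 0.01, "ty": -0.0002, "tz": 0, "twist": 0}
    - {"tx": 0.01, "ty": -0.0002, "tz": 0, "twist": 0}
    - {"tx": 0.01, "ty": -0.0002, "tz": 0, "twist": 0}
    - {"tx": 0.01, "ty": -0.0002, "tz": 0, "twist": 0}
    - {"tx": 0.01, "ty": -0.0002, "tz": 0, "twist": 0}
    - {"tx": 0.008, "ty": 0, "tz": 0, "twist": 0}
    - {"tx": 0.005, "ty": 0, "tz": 0, "twist": 0}
    - {"tx": 0.002, "ty": 0, "tz": 0, "twist": 0}
    - {"tx": 0, "ty": 0, "tz": 0, "twist": 0}

```text
clock: 14.6
position: [0.5862, 0.0025, 0.001]
ee_rot: [1.993, 2.426, 0.0]
force: [0.9, -4.3, 3.1]
width: 0.434
gripper_force: 2.2
```

```bash
python3 - <<'E'
from h import *
st()
snap("scene","s6");snap("side","d6")
for c in("scene","side"):
    for q in("case","rail_right","rail_mid"):
      for r in arm.place_of(c,q)[:5]: 
        p=relp(onz(c,r["point"][0]*640,r["point"][1]*480,.006))
        if abs(p[0])<.3 and abs(p[1])<.14:print(c,q,round(r["conf"],2),p.round(4))
E
```

```text
t 14.6 rack xy [-0.0637 -0.0583] z 0.001 yaw y-axis vs rack -1.5701 tilt [-0.001  0.001 -1.   ] F [ 0.9 -4.3  3.1] w 0.434
scene case 0.92 [ 0.0011 -0.0541]
scene rail_right 0.9 [-0.0027 -0.1141]
side case 0.71 [ 0.0028 -0.0605]
side rail_mid 0.56 [-0.0005  0.0079]
```

>>> move_arm:
  motion:
    - {"tx": 0.006, "ty": 0, "tz": 0, "twist": 0}
    - {"tx": 0.009, "ty": 0, "tz": 0, "twist": 0}
    - {"tx": 0.01, "ty": 0, "tz": 0, "twist": 0}
    - {"tx": 0.01, "ty": 0, "tz": 0, "twist": 0}
    - {"tx": 0.01, "ty": 0, "tz": 0, "twist": 0}
    - {"tx": 0.01, "ty": 0, "tz": 0, "twist": 0}
    - {"tx": 0.01, "ty": 0, "tz": 0, "twist": 0}
    - {"tx": 0.01, "ty": 0, "tz": 0, "twist": 0}
    - {"tx": 0.01, "ty": 0, "tz": 0, "twist": 0}
    - {"tx": 0.008, "ty": 0, "tz": 0, "twist": 0}
    - {"tx": 0.006, "ty": 0, "tz": 0, "twist": 0}
    - {"tx": 0.003, "ty": 0, "tz": 0, "twist": 0}

```text
clock: 16.2
position: [0.5658, 0.1025, 0.0007]
ee_rot: [1.994, 2.427, -0.001]
force: [1.1, -6.7, 4.5]
width: 0.434
gripper_force: 3.4
```

>>> move_arm:
  motion:
    - {"tx": 0, "ty": 0, "tz": 0, "twist": 0}

```text
clock: 16.3
position: [0.5657, 0.1029, 0.0006]
ee_rot: [1.994, 2.428, -0.0]
force: [1.8, -4.0, 2.7]
width: 0.435
gripper_force: 2.1
```

```bash
python3 - <<'E'
from h import *
st()
A=snap("scene","s7");B=snap("side","d7")
f=lambda a,k:cv2.resize(a,None,fx=k,fy=k,interpolation=cv2.INTER_CUBIC)
c=np.zeros((600,800,3),np.uint8);c[:,:400]=f(A[245:345,330:397],6)[:600,:400];c[:,400:]=f(B[165:265,280:347],6)[:600,:400]
cv2.imwrite("pics/c7.png",c[:,:,::-1])
E
```

```text
t 16.3 rack xy [ 0.0388 -0.0577] z 0.0006 yaw y-axis vs rack -1.5698 tilt [-0. -0. -1.] F [ 1.8 -4.   2.7] w 0.435
```

View pics/c7.png

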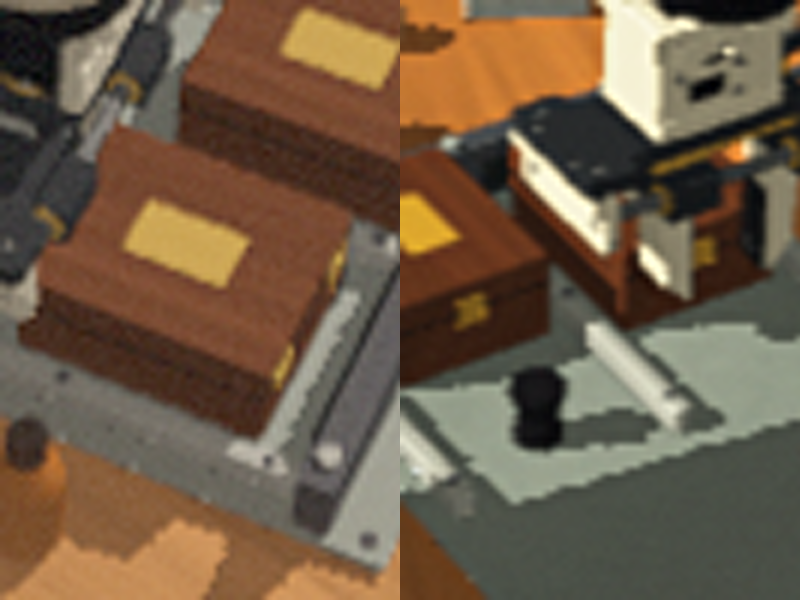

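The final picture shows the case centred in the lane: top corners (115,125), (350,215), (268,375) and (40,278) in the left half. Its front edge is a short gap before the stop.

```bash
python3 - <<'E'
from h import *
S=lambda l:np.array(l)/6+[330,245]
D=lambda l:(np.array(l)-[400,0])/6+[280,165]
g=lambda x,y,z:(x*.055,y*.045,z)
t,b=.056,.006
o=[("scene",[g(-1,1,t),g(1,1,t),g(1,-1,t),g(1,-1,b),g(-1,-1,t)],S([(115,125),(350,215),(268,375),(262,438),(40,278)])),
("side",[g(-1,1,b),g(-1,-1,b)],D([(622,328),(770,265)]))]
cs,e=fit(o,[.55,.17,1.76]);print(relp(cs).round(4),cs[2]-RK[2],e.round(1).tolist())
q=fit(o[:1],cs)[0];print(relp(q).round(4),q[2]-RK[2])
print("stop top edges",[relp(onz("scene",*u,.04)).round(4).tolist() for u in S([(395,265),(312,440)])])
st()
E
```

```text
[ 0.1082 -0.0591] 0.0014869546834233027 [[-0.6, -1.7], [1.5, -0.8], [0.7, 1.0], [0.4, 1.6], [-3.6, -0.0], [-0.2, 0.0], [0.5, 1.0]]
[ 0.1078 -0.059 ] -0.001972589304853889
stop top edges [[0.1833, -0.0217], [0.1848, -0.1125]]
t 16.4 rack xy [ 0.0388 -0.0577] z 0.0005 yaw y-axis vs rack -1.5699 tilt [ 0. -0. -1.] F [ 1.2 -3.8  3.4] w 0.435
```

>>> move_arm:
  motion:
    - {"tx": 0.003, "ty": 0, "tz": 0, "twist": 0}
    - {"tx": 0.003, "ty": 0, "tz": 0, "twist": 0}
    - {"tx": 0.003, "ty": 0, "tz": 0, "twist": 0}
    - {"tx": 0.003, "ty": 0, "tz": 0, "twist": 0}
    - {"tx": 0.001, "ty": 0, "tz": 0, "twist": 0}
    - {"tx": 0, "ty": 0, "tz": 0, "twist": 0}

```text
clock: 17.0
position: [0.5632, 0.1153, 0.0005]
ee_rot: [1.994, 2.427, -0.001]
force: [1.1, -5.0, 4.0]
width: 0.435
gripper_force: 2.6
```

>>> move_arm:
  motion:
    - {"tx": 0.001, "ty": 0, "tz": 0, "twist": 0}
    - {"tx": 0.001, "ty": 0, "tz": 0, "twist": 0}

```text
clock: 17.2
position: [0.5628, 0.1168, 0.0005]
ee_rot: [1.995, 2.427, -0.001]
force: [1.1, -5.9, 3.8]
width: 0.431
gripper_force: 3.2
```

>>> move_arm:
  motion:
    - {"tx": 0.001, "ty": 0, "tz": 0, "twist": 0}
    - {"tx": 0.001, "ty": 0, "tz": 0, "twist": 0}

```text
clock: 17.4
position: [0.5624, 0.1187, 0.0005]
ee_rot: [1.995, 2.426, -0.001]
force: [1.2, -5.7, 3.9]
width: 0.437
gripper_force: 3.2
```

>>> move_arm:
  motion:
    - {"tx": 0.001, "ty": 0, "tz": 0, "twist": 0}
    - {"tx": 0.001, "ty": 0, "tz": 0, "twist": 0}

```text
clock: 17.6
position: [0.562, 0.1207, 0.0005]
ee_rot: [1.995, 2.426, -0.001]
force: [0.9, -6.7, 3.8]
width: 0.436
gripper_force: 3.2
```

>>> move_arm:
  motion:
    - {"tx": 0.001, "ty": 0, "tz": 0, "twist": 0}

```text
clock: 17.7
position: [0.5618, 0.1217, 0.0005]
ee_rot: [1.995, 2.427, -0.001]
force: [1.8, -5.5, 3.1]
width: 0.434
gripper_force: 3.2
```

>>> move_arm:
  motion:
    - {"tx": 0.001, "ty": 0, "tz": 0, "twist": 0}

```text
clock: 17.8
position: [0.5616, 0.1226, 0.0005]
ee_rot: [1.995, 2.426, -0.001]
force: [2.9, -9.5, 3.4]
width: 0.434
gripper_force: 5.5
```

>>> move_arm:
  motion:
    - {"tx": 0.001, "ty": 0, "tz": 0, "twist": 0}

```text
clock: 17.9
position: [0.5617, 0.1226, 0.0005]
ee_rot: [1.995, 2.425, -0.002]
force: [2.7, -11.3, 3.0]
width: 0.43
gripper_force: 5.8
```

```bash
python3 -c "
from h import *
st()"
```

```text
t 17.9 rack xy [ 0.0589 -0.0575] z 0.0005 yaw y-axis vs rack -1.5711 tilt [-0.002 -0.    -1.   ] F [  2.7 -11.3   3. ] w 0.43
```

>>> move_arm:
  motion:
    - {"tx": 0.001, "ty": 0, "tz": 0, "twist": 0}
    - {"tx": 0, "ty": 0, "tz": 0, "twist": 0}

```text
clock: 18.1
position: [0.5617, 0.1226, 0.0006]
ee_rot: [1.994, 2.424, -0.003]
force: [3.2, -11.0, 2.6]
width: 0.436
gripper_force: 6.0
```

>>> move_arm:
  motion:
    - {"tx": -0.004, "ty": 0, "tz": 0, "twist": 0}
    - {"tx": -0.008, "ty": 0, "tz": 0, "twist": 0}
    - {"tx": -0.015, "ty": 0, "tz": 0, "twist": 0}
    - {"tx": -0.02, "ty": 0, "tz": -0.01, "twist": 0}
    - {"tx": -0.02, "ty": 0, "tz": -0.04, "twist": 0}
    - {"tx": -0.03, "ty": 0, "tz": -0.04, "twist": 0}
    - {"tx": -0.03, "ty": 0, "tz": -0.04, "twist": 0}
    - {"tx": -0.03, "ty": 0, "tz": -0.03, "twist": 0}
    - {"tx": -0.03, "ty": 0, "tz": 0, "twist": 0}
    - {"tx": -0.03, "ty": 0, "tz": 0, "twist": 0}
    - {"tx": 0, "ty": 0, "tz": 0, "twist": 0}
    - {"tx": 0, "ty": 0, "tz": 0, "twist": 0}

```text
clock: 19.3
position: [0.6031, -0.0895, 0.1611]
ee_rot: [1.998, 2.424, 0.0]
force: [0.7, -0.4, 0.8]
width: 0.434
gripper_force: 0.0
```

```bash
python3 - <<'E'
from h import *
st()
for n in("scene","side"):
    snap(n,n+"9")
    for q in("case","stored_case","loupe","free_pad"):
      for r in arm.place_of(n,q)[:5]:
        p=relp(onz(n,r["point"][0]*640,r["point"][1]*480,.006))
        if abs(p[0])<.3 and abs(p[1])<.14:print(n,q,round(r["conf"],2),p.round(4))
# outline of the case from its region: fit against the predicted silhouette
from scipy.optimize import minimize
g=[(x*.055,y*.045,z) for x in(-1,1) for y in(-1,1) for z in(.006,.056)]
w=tf(RK,[(.1235,-.059,.006)])[0]
regs={}
for n in("scene","side"):
    best=[r["region"] for r in arm.regions_of(n,"case") if r["region"][tuple(proj(n,[w+[0,0,.05]])[0][::-1].round().astype(int))]]
    if best: regs[n]=best[0]
def iou(p,n):
    m=np.zeros((480,640),np.uint8);h=cv2.convexHull((proj(n,tf(p,g))*16).astype(np.int32));cv2.fillConvexPoly(m,h,1,shift=4)
    m=m>0;return (m&regs[n]).sum()/(m|regs[n]).sum()
for n in regs:
    print(n,regs[n].sum(),"iou home",iou([w[0],w[1],RK[2]],n))
    best=max((iou([*tf(RK,[(x,y,0)])[0][:2],RK[2]+a],n),x,y,a) for x in np.arange(.115,.131,.001) for y in np.arange(-.068,-.049,.001) for a in(-.04,-.02,0,.02,.04))
    print(np.round(best,4))
E
```

```text
t 19.3 rack xy [-0.1572 -0.0571] z 0.1611 yaw y-axis vs rack -1.5731 tilt [-0.  0. -1.] F [ 0.7 -0.4  0.8] w 0.434
scene case 0.56 [ 0.1301 -0.061 ]
scene stored_case 0.76 [0.1204 0.0645]
scene stored_case 0.63 [0.2673 0.0582]
scene loupe 0.51 [-0.0005  0.0604]
side case 0.79 [ 0.1285 -0.054 ]
side stored_case 0.64 [0.126  0.0743]
side loupe 0.56 [0.0078 0.0527]
scene 1913 iou home 0.9066350710900474
[ 0.9174  0.126  -0.059   0.04  ]
side 1141 iou home 0.8844961240310077Traceback (most recent call last):
  File "<stdin>", line 22, in <module>
  File "<stdin>", line 22, in <genexpr>
  File "<stdin>", line 18, in iou
  File "h.py", line 11, in proj
    k=arm.calibration(c);K=np.array(k["K"]);T=np.array(k["T"])
ValueError: time passes only in moves, steps and waits
```

```bash
python3 -c "
from cell import arm
print(arm.sign_off())"
```

```text
the job is handed in; nothing more can be done
None
```

The job is handed in: the case was pushed down the free lane until it met the stop, where it measures about 0.126 m along the rack, centred between the rails and square to within about 0.04 rad. My first push caught the lid edge with up to 35 N upward on the tool because the real fingertips sit about 28 mm above the reported position. I backed off and saw no tipping, but I can't rule out a slight one.

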